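# Find the unlatched duct hatch and push it open

## Task

The air tap is under the one unlatched hatch of the four identical ones in the top of the bench's service duct: press gently on their ribbed pads with closed fingertips to find the hatch that rocks. Press that pad well down so that its leaf rises steeply, then push the leaf over with the outside of the fingers until it stands wide open, upright or farther back, and leave it so with the other hatches shut. Only press and push: do not pinch a hatch between the fingers, do not force a latched one, and leave the things around the duct where they are.

Things in the scene. Friction and masses are not known exactly. Their poses are not given: they have to be found in the camera images.
- duct: Long white sheet-steel box fixed on the bench, 210 mm deep (x), 670 long (y), 110 high, hollow. Origin on the bench under the middle of its row of four identical aluminium hatches; x points away from the robot, y to its left, z up. Hatch centres at y = +195, +65, -65, -195 mm, flush in the flat top. It ends at y = -280 and +390 mm; left of the hatches the top is a plain deck with things on it.
- hatch_1_pad (a point): Middle of the dark ribbed 24 x 60 mm press pad on top of hatch 1, the leftmost (+y end). Flat plate 150 (x) x 110 (y) x 6 mm, 1 mm gap all round. From this point it reaches 23 mm away from the robot (+x) and 127 mm towards it; its pivot lies along y, 27 mm towards the robot, at mid-thickness: short tail with the pad, 100 mm leaf nearer the robot. Turns with the hatch.
- hatch_1 (a joint): Angle of hatch 1, rad: 0 shut; grows as the padded tail sinks and the leaf rises; upright 1.57, stop 1.75 (leans away from the robot). Unlatched it is balanced: 2 to 4 N on the pad turns it (pad pressed 25 mm down: about 1 rad) and it stays as left. Level pushes on the leaf's end bind below about 0.8 rad, swing it easily above. Latched (catch on rubber, hidden) it gives under 3 mm. One varying hatch is unlatched.
- hatch_2_pad (a point): Middle of the dark ribbed 24 x 60 mm press pad on top of hatch 2, second from the left. Flat plate 150 (x) x 110 (y) x 6 mm, 1 mm gap all round. From this point it reaches 23 mm away from the robot (+x) and 127 mm towards it; its pivot lies along y, 27 mm towards the robot, at mid-thickness: short tail with the pad, 100 mm leaf nearer the robot. Turns with the hatch.
- hatch_2 (a joint): Angle of hatch 2, rad: 0 shut; grows as the padded tail sinks and the leaf rises; upright 1.57, stop 1.75 (leans away from the robot). Unlatched it is balanced: 2 to 4 N on the pad turns it (pad pressed 25 mm down: about 1 rad) and it stays as left. Level pushes on the leaf's end bind below about 0.8 rad, swing it easily above. Latched (catch on rubber, hidden) it gives under 3 mm. One varying hatch is unlatched.
- hatch_3_pad (a point): Middle of the dark ribbed 24 x 60 mm press pad on top of hatch 3, third from the left. Flat plate 150 (x) x 110 (y) x 6 mm, 1 mm gap all round. From this point it reaches 23 mm away from the robot (+x) and 127 mm towards it; its pivot lies along y, 27 mm towards the robot, at mid-thickness: short tail with the pad, 100 mm leaf nearer the robot. Turns with the hatch.
- hatch_3 (a joint): Angle of hatch 3, rad: 0 shut; grows as the padded tail sinks and the leaf rises; upright 1.57, stop 1.75 (leans away from the robot). Unlatched it is balanced: 2 to 4 N on the pad turns it (pad pressed 25 mm down: about 1 rad) and it stays as left. Level pushes on the leaf's end bind below about 0.8 rad, swing it easily above. Latched (catch on rubber, hidden) it gives under 3 mm. One varying hatch is unlatched.
- hatch_4_pad (a point): Middle of the dark ribbed 24 x 60 mm press pad on top of hatch 4, the rightmost (-y end). Flat plate 150 (x) x 110 (y) x 6 mm, 1 mm gap all round. From this point it reaches 23 mm away from the robot (+x) and 127 mm towards it; its pivot lies along y, 27 mm towards the robot, at mid-thickness: short tail with the pad, 100 mm leaf nearer the robot. Turns with the hatch.
- hatch_4 (a joint): Angle of hatch 4, rad: 0 shut; grows as the padded tail sinks and the leaf rises; upright 1.57, stop 1.75 (leans away from the robot). Unlatched it is balanced: 2 to 4 N on the pad turns it (pad pressed 25 mm down: about 1 rad) and it stays as left. Level pushes on the leaf's end bind below about 0.8 rad, swing it easily above. Latched (catch on rubber, hidden) it gives under 3 mm. One varying hatch is unlatched.
- tub_mid (a point): Centre of a small closed grease tub, 56 mm across, 48 mm high, standing on the duct's deck left of the hatches. A bystander.
- first_stage_mid (a point): Centre of a steel diving-regulator body, about 48 mm across (72 over its ports), 55 mm high, standing on the duct's deck left of the hatches. A bystander.
- screwdriver: Screwdriver with an orange handle, lying on the bench just right of the duct, long axis x. A bystander.
- cup_mid (a point): Centre of a black plastic pen cup, 68 mm across, 95 mm high, standing on the bench behind the duct. A bystander.

How it is judged:
On the way, in this order (a step that is already met when the one before it is completed fails the run):
1. the unlatched hatch has rocked under a press (tail down, leaf up) (value of joint any of hatch_1, hatch_2, hatch_3, hatch_4 above 0.15 rad).
2. it has been pushed open (value of joint any of hatch_1, hatch_2, hatch_3, hatch_4 above 1.4 rad), for 0.1 s.
At the end, for the whole second after the job is handed in: The unlatched hatch stands open at 1.4 rad (80 degrees) or more and at rest, the other three are shut (under 0.08 rad), and each bystander is within 30 mm of where it stood (((value of joint hatch_1 above 1.4 rad and velocity of joint hatch_1 between -0.1 and 0.1 rad/s and value of joint each of hatch_2, hatch_3, hatch_4 below 0.08 rad) or (value of joint hatch_2 above 1.4 rad and velocity of joint hatch_2 between -0.1 and 0.1 rad/s and value of joint each of hatch_1, hatch_3, hatch_4 below 0.08 rad) or (value of joint hatch_3 above 1.4 rad and velocity of joint hatch_3 between -0.1 and 0.1 rad/s and value of joint each of hatch_1, hatch_2, hatch_4 below 0.08 rad) or (value of joint hatch_4 above 1.4 rad and velocity of joint hatch_4 between -0.1 and 0.1 rad/s and value of joint each of hatch_1, hatch_2, hatch_3 below 0.08 rad)) and distance of each of tub_mid, first_stage_mid, screwdriver, cup_mid from where it was at the start of the episode below 0.03 m); the robot touches nothing.
It fails at once if a bystander is lifted, carried or pushed away (30 mm) (distance of any of tub_mid, first_stage_mid, screwdriver, cup_mid from where it was at the start of the episode above 0.03 m).
It fails at once if a hatch plate is pinched between the fingers ((z of the grasp point in the frame of hatch_1_pad between -0.007 and 0.001 m and x of the grasp point in the frame of hatch_1_pad between -0.127 and 0.023 m and y of the grasp point in the frame of hatch_1_pad between -0.055 and 0.055 m) or (z of the grasp point in the frame of hatch_2_pad between -0.007 and 0.001 m and x of the grasp point in the frame of hatch_2_pad between -0.127 and 0.023 m and y of the grasp point in the frame of hatch_2_pad between -0.055 and 0.055 m) or (z of the grasp point in the frame of hatch_3_pad between -0.007 and 0.001 m and x of the grasp point in the frame of hatch_3_pad between -0.127 and 0.023 m and y of the grasp point in the frame of hatch_3_pad between -0.055 and 0.055 m) or (z of the grasp point in the frame of hatch_4_pad between -0.007 and 0.001 m and x of the grasp point in the frame of hatch_4_pad between -0.127 and 0.023 m and y of the grasp point in the frame of hatch_4_pad between -0.055 and 0.055 m)).
It fails at once if the duct or a hatch is pressed harder than 60 N (contact force between any of the fingers, the arm and duct above 60 N).
It also fails if it takes over 54 s, if anything falls off the work surface, if the arm or the gripper's body presses on something with over 40 N, if the wrist force passes 120 N, or if a joint passes its speed limit or range.

## Robot

A 7-joint arm with a two-finger parallel gripper is mounted at the origin on the work surface. World frame = base frame: x ahead of the robot, y to its left, z up, the work surface at z = 0. Lengths are in m, angles in rad, forces in N, time in s.
With the tool pointing down it reaches from about 0.425 to 0.875 m from the base axis. Payload 4.7 kg.
Tool frame: the origin (TCP) lies at the very end of the fingers, on their centre line; the grasp point (between the pads) lies 19 mm behind it; z points along the fingers, y is the line along which they close (so a half turn about z gives the same grasp; the last joint's range is limited). The gripper opens to 87 mm and grips with 3 to 60 N. Pads are 19 mm wide; open, the fingers measure 117 mm over their backs; the gripper's body (75 mm by 190 mm) begins 51 mm behind the grasp point.
Start: joints at [1.272, 0.321, -0.07, 1.45, 0.023, 1.371, -0.057], TCP at [0.2, -0.618, 0.223] pointing down, gripper open.
Joint ranges: [-2.86, 2.86], [-0.3, 2.09], [-1.38, 1.24], [0.06, 2.45], [-1.56, 4.7], [0.09, 2.05], [-2.69, 2.69]. Speed limits (rad/s): [2.57, 2.57, 3.14, 3.14, 3.14, 3.14, 3.14].

## Interface

Orientations are given as a rotation vector (axis times angle).
In Python, from bench import ctrl, imaging, ticket gives the robot as it stands.
- The arm moves only by the tool jog_arm, never from a script. Its argument "rows" is text: rows parted by semicolons, each of 7 numbers parted by spaces: the shift along the tool's x, y, z in cm, then the turn, a rotation vector about the tool's x, y, z in rad, then the closure, from -1 (fully open) to 1 (shut), so that 0 is half open. A call has 1 to 5 rows; each row shifts and turns the commanded pose from where the row before left it, along the tool's axes as they then stand; what a row does not reach is not made up. A row lasts 1/8 s, in which the tool goes at most 62.5 mm and 10.7 degrees, less where a joint would pass 70% of its speed; a pose out of reach is approached as far as the arm can. A call with a gripper value outside its range is refused whole. The fingers move at their own pace and stop on an object; "force" is the grip in N (left out, the last holds). Time passes only in rows, so rows that do not move let the fingers close. It gives the time, the measured TCP pose, the force, the opening and the grip force at its end, in the units of the state.
- ctrl.get_state(): the state, without advancing time (a new reading comes with each control period).
- imaging.get_image(name): name is "side" or "top" or "wrist"; returns a dict with "img" (384x512x3 uint8, blue, green, red), "vertical_fov" (degrees; the focal length in pixels is half the picture's height over the tangent of half this angle, whatever the lens; pixels are square), "cx", "cy" (the principal point, pixels), "origin" and "orientation" of the camera in the world. Camera axes: x right, y down, z forward; pixel columns grow to the right and rows downward; lengths in m; the calibration is good to about 2 mm. A picture is of the moment at which its call begins. There is no depth.
- ticket.close_job(): hands the job in; it is judged then, once.
The state is a dict: "time": time; "joint_positions": joint angles; "qd": joint speeds; "joint_torque": joint torques, N m; "position": TCP position; "tool_rot": TCP orientation; "ft_force": force on the tool from outside, world axes, zero at the start; "torque": the same for the moment, N m; "grip_width": opening from 0.0 (shut) to 1.0 (fully open); "grip_force": force on a finger pad.
Only numpy, scipy, OpenCV 4.12 (cv2) and the standard library are available. Lean on these libraries where they do the work, as an engineer would, in place of code of your own. Each camera call takes 0.05 s, during which the arm holds its last target. There are 200 camera calls.

## Working session

There is one attempt and no reset: what is moved stays moved. The work goes in short steps, Python scripts to look and compute and a tool call to move; the robot and the scene stay as the last step left them, time stands still between calls to the robot, and variables do not carry over. Pictures are saved under pics/ and viewed, at most 10 in all, crops included, and the job is handed in when it is done.

Besides the shell and the picture viewer there is one more tool, called after "Call:" as name(argument=value, ...), one argument or row to a line, values as JSON. jog_arm: Moves the arm, as the interface text tells. Its arguments: {"type":"object","properties":{"rows":{"type":"string"},"force":{"type":"number"}},"required":["rows"]}

```bash
mkdir -p pics
cat > h.py <<'E'
import numpy as np, cv2
from scipy.spatial.transform import Rotation as R
from bench import ctrl, imaging, ticket
def rot(o):
    o=np.array(o,float)
    if o.shape==(3,3): return o
    return (R.from_rotvec(o) if o.size==3 else R.from_quat(o)).as_matrix()
def ray(d,u,v,z):
    f=d["img"].shape[0]/2/np.tan(np.radians(d["vertical_fov"])/2)
    r=rot(d["orientation"])@np.array([(u-d["cx"])/f,(v-d["cy"])/f,1]); o=np.array(d["origin"])
    return o+r*(z-o[2])/r[2]
def proj(d,p):
    f=d["img"].shape[0]/2/np.tan(np.radians(d["vertical_fov"])/2)
    c=rot(d["orientation"]).T@(np.array(p)-np.array(d["origin"])); return c[:2]/c[2]*f+[d["cx"],d["cy"]]
E
python3 - <<'E'
from h import *
s=ctrl.get_state(); print(s)
ims=[]
for n in("top","side"):
    d=imaging.get_image(n); print(n,{k:d[k] for k in d if k!="img"}); cv2.imwrite(f"pics/{n}0.png",d["img"])
E
```

```text
{'time': 0.0, 'joint_positions': array([ 1.27210399,  0.32179092, -0.07006246,  1.4517024 ,  0.02262314,
        1.37079856, -0.05690567]), 'qd': array([ 1.83373587e-03, -6.13025593e-05,  1.15104778e-03,  7.28279844e-05,
       -6.59088693e-04,  1.99860265e-04,  2.18772399e-03]), 'joint_torque': array([-5.96306927e-04, -4.91287279e+01, -4.04296154e-01, -3.12527132e+01,
       -6.40406460e-02,  4.37662506e-02,  1.70614076e-04]), 'position': array([ 0.19977217, -0.61794398,  0.22146843]), 'tool_rot': array([-3.10140522e+00, -4.89055976e-01,  6.68525777e-04]), 'ft_force': array([ 0.3412509 , -0.80404967, -0.0087492 ]), 'torque': array([-0.00283578,  0.01829749, -0.00616094]), 'grip_force': 0.0, 'grip_width': 1.0042987163854453}
top {'vertical_fov': 48.43961725421296, 'cx': 261.01091099255603, 'cy': 189.42452971200402, 'origin': array([ 0.28367345, -0.03773953,  1.41573876]), 'orientation': array([-2.12910888,  2.05886131, -0.23745436])}
side {'vertical_fov': 50.82736549642958, 'cx': 255.42153002502056, 'cy': 196.5076291992144, 'origin': array([-0.06497976,  0.71854192,  0.69339707]), 'orientation': array([-0.84872337,  2.31560252, -1.305362  ])}
```

View pics/top0.png

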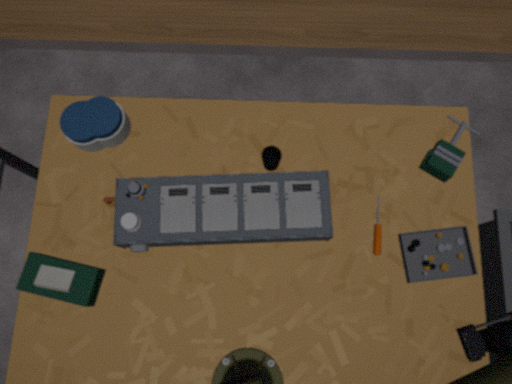

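View pics/side0.png

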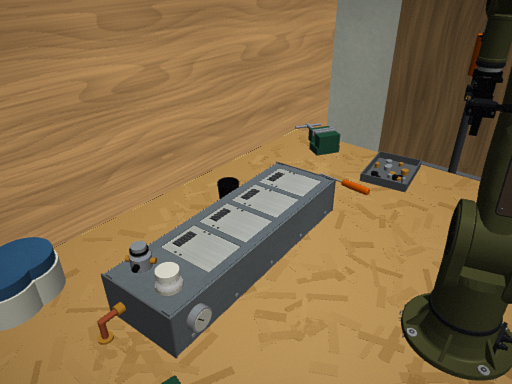

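The top view shows the duct with the four dark pads at about (178,192), (219,190), (261,189) and (302,188). The tub and regulator are on the left deck, the cup is behind at (271,157), and the screwdriver is at (378,235). Next I'll measure the pads.

Run:
```python
from h import *
d=imaging.get_image("top"); g=cv2.cvtColor(d["img"],cv2.COLOR_BGR2GRAY).astype(float)
P=[]
for u,v in[(178,192),(219,190),(261,189),(302,188)]:
    w=g[v-9:v+10,u-17:u+18]; m=(w<(w.min()+w.max())/2-10).astype(np.uint8)
    n,l,st,c=cv2.connectedComponentsWithStats(m); i=1+np.argmin(np.linalg.norm(c[1:]-[17,9],axis=1))
    p=ray(d,u-17+c[i][0],v-9+c[i][1],.110); P.append(p); print(st[i],c[i],p.round(4))
P=np.array(P); k=np.polyfit(P[:,1],P[:,0],1); yaw=-np.arctan(k[0]); print("yaw",yaw, "pitch",np.linalg.norm(P[0]-P[3])/3)
s=ctrl.get_state(); Rt=rot(s["tool_rot"]); print(Rt.round(3))
for u,v in[(131,221),(135,188),(271,157),(378,238)]: print(ray(d,u,v,.15 if u<140 else .0))
```

```text
[  8   6  19   7 112] [16.48214286  8.625     ] [0.5781 0.2399 0.11  ]
[  8   6  19   7 107] [16.90654206  9.18691589] [0.5871 0.11   0.11  ]
[  8   6  18   7 113] [16.27433628  8.65486726] [ 0.5963 -0.0199  0.11  ]
[  8   5  18   7 102] [16.23529412  8.29411765] [ 0.605  -0.1486  0.11  ]
yaw 0.069268630995441 pitch 0.1297912531646199
[[ 0.951  0.308 -0.001]
 [ 0.308 -0.951  0.001]
 [-0.    -0.001 -1.   ]]
[0.47424609 0.36362276 0.15      ]
[0.57616325 0.36203871 0.15      ]
[ 0.73686552 -0.05171693  0.        ]
[ 0.46741936 -0.41436235  0.        ]
```

Call:
jog_arm(
  rows="0 0 0 0 0 0.122 1; 0 0 0 0 0 0.122 1; 3 -3 0 0 0 0 1; 4 -4 0 0 0 0 1; 4 -4 0 0 0 0 1",
  force=10,
)

```text
time: 0.78
position: [0.3029, -0.4998, 0.2222]
tool_rot: [-3.139, -0.107, 0.0]
ft_force: [0.9, -1.0, 0.5]
grip_width: 0.521
grip_force: 0.0
```

Call:
jog_arm(
  rows="4 -4 0 0 0 0 1; 4 -4 0 0 0 0 1; 4 -4 0 0 0 0 1; 4 -4 0 0 0 0 1; 4 -4 0 0 0 0 1",
)

```text
time: 1.4
position: [0.4888, -0.2864, 0.2224]
tool_rot: [3.139, 0.108, -0.0]
ft_force: [0.0, 0.1, 0.2]
grip_width: 0.015
grip_force: 0.0
```

```bash
cat >> h.py <<'E'
PADS=[(.5781,.2399),(.5871,.11),(.5963,-.0199),(.605,-.1486)]
YAW=.0693
def rep(k,dx=0,dy=0,z=.13):
    "shift in cm along tool axes and turn to reach pad k offset (duct axes), level tool"
    s=ctrl.get_state(); T=rot(s["tool_rot"]); c,n=np.cos(YAW),np.sin(YAW)
    t=np.array([PADS[k-1][0]+c*dx-n*dy,PADS[k-1][1]+n*dx+c*dy,z])
    want=np.array([[c,n,0],[n,-c,0],[0,0,-1]])
    print("t",s["time"],"pos",s["position"].round(4),"F",s["ft_force"].round(1),"shift cm",(100*T.T@(t-s["position"])).round(2),"turn",R.from_matrix(T.T@want).as_rotvec().round(3),"w",round(s["grip_width"],2))
E
python3 -c "
from h import *
rep(4,z=.125)"
```

```text
t 1.4 pos [ 0.4888 -0.2864  0.2224] F [0.  0.1 0.2] shift cm [ 12.54 -12.96   9.74] turn [ 0.     0.    -0.001] w 0.02
```

Call:
jog_arm(
  rows="4 -4 2 0 0 0 1; 4 -4 3 0 0 0 1; 2.5 -3 3 0 0 0 1; 0 0 0 0 0 0 1; 0 0 0 0 0 0 1",
)

```text
time: 2.02
position: [0.5839, -0.1729, 0.1432]
tool_rot: [3.139, 0.107, -0.001]
ft_force: [-0.3, -1.0, -0.2]
grip_width: 0.004
grip_force: 0.0
```

```bash
python3 -c "
from h import *
rep(4,z=.118)
d=imaging.get_image('wrist');cv2.imwrite('pics/w1.png',d['img']);print(proj(d,[.605,-.1486,.11]))"
```

```text
t 2.025 pos [ 0.5839 -0.1729  0.1432] F [-0.3 -1.  -0.2] shift cm [ 2.27 -2.28  2.51] turn [ 0.001  0.001 -0.001] w 0.0
[227.37969187 185.1143797 ]
```

View pics/w1.png

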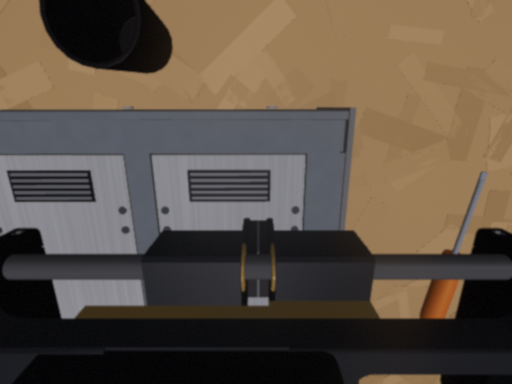

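The wrist view shows pad 4 at (229,186). That is within 2 px of the projected position, so the pad positions hold.

Call:
jog_arm(
  rows="2.3 -2.3 1 0 0 0 1; 0 0 1.5 0 0 0 1; 0 0 0 0 0 0 1",
)

```text
time: 2.45
position: [0.6041, -0.1493, 0.1174]
tool_rot: [3.139, 0.105, -0.004]
ft_force: [0.4, -0.6, 0.4]
grip_width: 0.007
grip_force: 0.0
```

Call:
jog_arm(
  rows="0 0 0.5 0 0 0 1; 0 0 0.5 0 0 0 1; 0 0 0.3 0 0 0 1; 0 0 0 0 0 0 1",
)

```text
time: 2.95
position: [0.6058, -0.1482, 0.1055]
tool_rot: [3.139, 0.107, 0.001]
ft_force: [-0.1, -0.5, 1.8]
grip_width: 0.007
grip_force: 0.9
```

Call:
jog_arm(
  rows="0 0 0.4 0 0 0 1; 0 0 0 0 0 0 1",
)

```text
time: 3.2
position: [0.6058, -0.1476, 0.1013]
tool_rot: [3.139, 0.108, 0.001]
ft_force: [0.5, -1.7, 2.0]
grip_width: 0.007
grip_force: 0.9
```

Hatch 4 yields freely at 2 N, 9 mm down, so it is the unlatched one. I'll press it well down.

Call:
jog_arm(
  rows="0 0 0.4 0 0 0 1; 0 0 0.5 0 0 0 1; 0 0 0.5 0 0 0 1; 0 0 0.5 0 0 0 1; 0 0 0 0 0 0 1",
)

```text
time: 3.82
position: [0.6052, -0.1471, 0.0812]
tool_rot: [-3.139, -0.108, 0.002]
ft_force: [0.9, -0.0, 0.5]
grip_width: 0.006
grip_force: 0.6
```

```bash
python3 -c "
from h import *
rep(4,z=.118)
d=imaging.get_image('side');x,y=map(int,proj(d,[.53,-.15,.13]));cv2.imwrite('pics/s1.png',cv2.resize(d['img'][max(0,y-75):y+75,x-100:x+100],None,fx=3,fy=3));print(x,y)"
```

```text
t 3.825 pos [ 0.6052 -0.1471  0.0812] F [ 0.9 -0.   0.5] shift cm [-0.03  0.15 -3.68] turn [-0.001  0.001 -0.   ] w 0.01
295 177
```

View pics/s1.png

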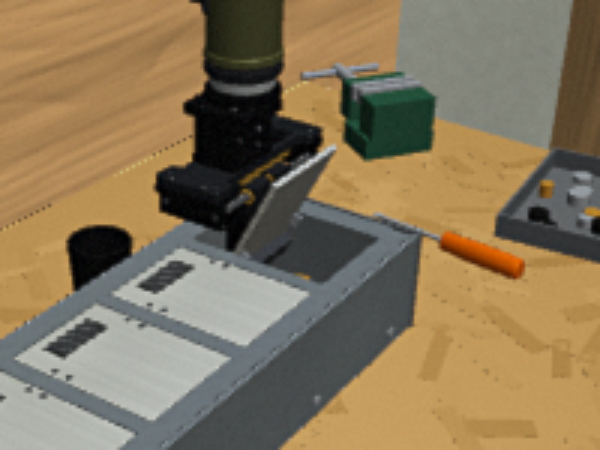

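The leaf stands steeply at about 1 rad, with the gripper clear behind it. I'll lift, move to the robot side and push.

Call:
jog_arm(
  rows="0 0 -2 0 0 0 1; 0 0 -4 0 0 0 1; 0 0 -5 0 0 0 1; 0 0 -5 0 0 0 1; 0 0 0 0 0 0 1",
)

```text
time: 4.5
position: [0.6079, -0.1476, 0.2488]
tool_rot: [3.137, 0.108, 0.014]
ft_force: [0.3, 0.3, 0.5]
grip_width: 0.003
grip_force: 0.0
```

Call:
jog_arm(
  rows="-4 0 0 0 0 0 1; -5 0 0 0 0 0 1; -5 0 0 0 0 0 1; 0 0 0 0 0 0 1; 0 0 0 0 0 0 1",
)

```text
time: 5.12
position: [0.4661, -0.157, 0.2426]
tool_rot: [3.139, 0.108, 0.001]
ft_force: [0.8, -0.5, 0.3]
grip_width: 0.005
grip_force: 0.0
```

```bash
python3 -c "
from h import *
rep(4,-.125,0,z=.165)
d=imaging.get_image('side');x,y=map(int,proj(d,[.53,-.15,.13]));cv2.imwrite('pics/s2.png',cv2.resize(d['img'][max(0,y-75):y+75,x-100:x+100],None,fx=3,fy=3))"
```

```text
t 5.125 pos [ 0.4661 -0.157   0.2426] F [ 0.8 -0.5  0.3] shift cm [1.41 0.12 7.76] turn [ 0.    -0.001 -0.001] w 0.01
```

View pics/s2.png

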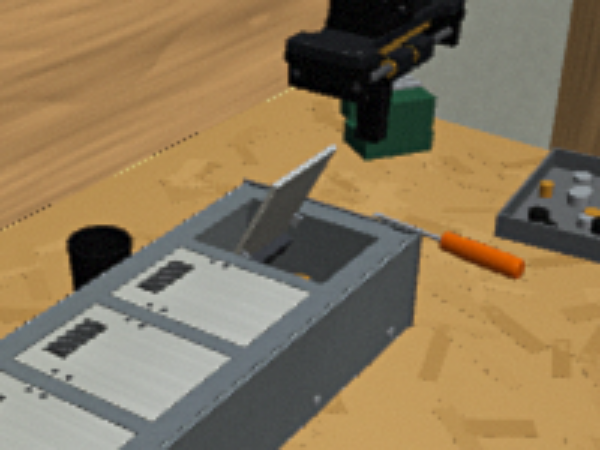

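The leaf stays up at about 1 rad and the fingers are now on its robot side. I'll lower and push.

Call:
jog_arm(
  rows="0 0 4 0 0 0 1; 0 0 4 0 0 0 1; 0 0 0 0 0 0 1; 2 0 0 0 0 0 1; 1.5 0 0 0 0 0 1",
)

```text
time: 5.8
position: [0.5032, -0.1546, 0.164]
tool_rot: [3.139, 0.109, 0.004]
ft_force: [-0.4, -0.4, -0.4]
grip_width: 0.007
grip_force: 0.0
```

Call:
jog_arm(
  rows="1 0 0 0 0 0 1; 1 0 0 0 0 0 1; 1 0 0 0 0 0 1; 1 0 0 0 0 0 1; 0 0 0 0 0 0 1",
)

```text
time: 6.42
position: [0.5416, -0.1516, 0.1622]
tool_rot: [-3.139, -0.109, -0.001]
ft_force: [0.3, -0.4, 1.1]
grip_width: 0.01
grip_force: 0.0
```

```bash
python3 -c "
from h import *
rep(4,-.038,0,z=.165)"
```

```text
t 6.425 pos [ 0.5416 -0.1516  0.1622] F [ 0.3 -0.4  1.1] shift cm [ 2.55  0.14 -0.28] turn [-0.    -0.001  0.   ] w 0.01
```

Call:
jog_arm(
  rows="0.8 0 0 0 0 0 1; 0.8 0 0 0 0 0 1; 0.7 0 0 0 0 0 1; 0.5 0 0 0 0 0 1; 0 0 0 0 0 0 1",
)

```text
time: 7.05
position: [0.5692, -0.1498, 0.1621]
tool_rot: [-3.139, -0.108, -0.001]
ft_force: [-0.6, -0.1, -0.5]
grip_width: 0.001
grip_force: 0.0
```

```bash
python3 -c "
from h import *
rep(4,-.038,0,z=.165)
d=imaging.get_image('side');x,y=map(int,proj(d,[.53,-.15,.13]));cv2.imwrite('pics/s3.png',cv2.resize(d['img'][max(0,y-75):y+75,x-100:x+100],None,fx=3,fy=3))"
```

```text
t 7.05 pos [ 0.5692 -0.1498  0.1621] F [-0.6 -0.1 -0.5] shift cm [-0.22  0.13 -0.29] turn [-0. -0. -0.] w 0.0
```

View pics/s3.png

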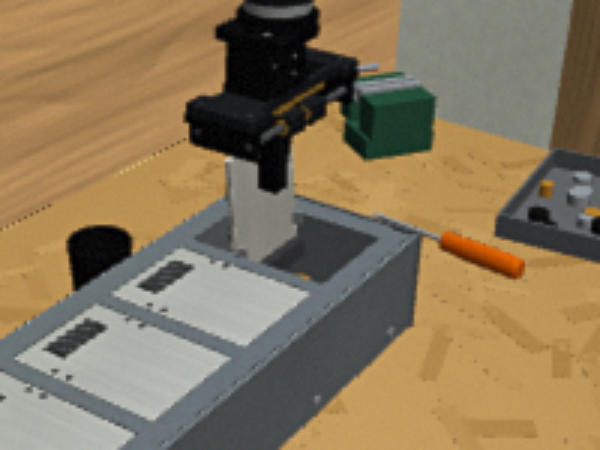

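The leaf is now about upright in front of the fingers. I'll push a little further for margin, then back off.

Call:
jog_arm(
  rows="0.3 0 0 0 0 0 1; 0.2 0 0 0 0 0 1; 0 0 0 0 0 0 1",
)

```text
time: 7.48
position: [0.5735, -0.1496, 0.162]
tool_rot: [-3.14, -0.108, 0.001]
ft_force: [-1.5, -0.7, -0.5]
grip_width: 0.007
grip_force: 0.5
```

Call:
jog_arm(
  rows="-2 0 0 0 0 0 1; -4 0 0 0 0 0 1; -5 0 -2 0 0 0 1; 0 0 -4 0 0 0 1; 0 0 0 0 0 0 1",
)

```text
time: 8.1
position: [0.466, -0.158, 0.226]
tool_rot: [3.136, 0.107, 0.012]
ft_force: [0.6, -0.4, -0.1]
grip_width: 0.003
grip_force: 0.0
```

```bash
python3 -c "
from h import *
rep(4,-.038,0,z=.165)
d=imaging.get_image('side');x,y=map(int,proj(d,[.53,-.15,.13]));cv2.imwrite('pics/s4.png',cv2.resize(d['img'][max(0,y-75):y+75,x-100:x+100],None,fx=3,fy=3))
c,n=np.cos(YAW),np.sin(YAW)
for a in(1.3,1.4,1.57,1.7):
  for yy in(.055,-.055):
    dx=-.027-.1*np.cos(a); q=proj(d,[.605+c*dx-n*yy,-.1486+n*dx+c*yy,.107+.1*np.sin(a)]); print(a,yy,((q-[x-100,max(0,y-75)])*3).round())"
```

```text
t 8.1 pos [ 0.466 -0.158  0.226] F [ 0.6 -0.4 -0.1] shift cm [ 1.009e+01 -1.000e-02  6.170e+00] turn [ 0.004 -0.007 -0.001] w 0.0
1.3 0.055 [257. 171.]
1.3 -0.055 [318. 132.]
1.4 0.055 [248. 166.]
1.4 -0.055 [310. 127.]
1.57 0.055 [233. 160.]
1.57 -0.055 [296. 122.]
1.7 0.055 [222. 158.]
1.7 -0.055 [284. 120.]
```

View pics/s4.png

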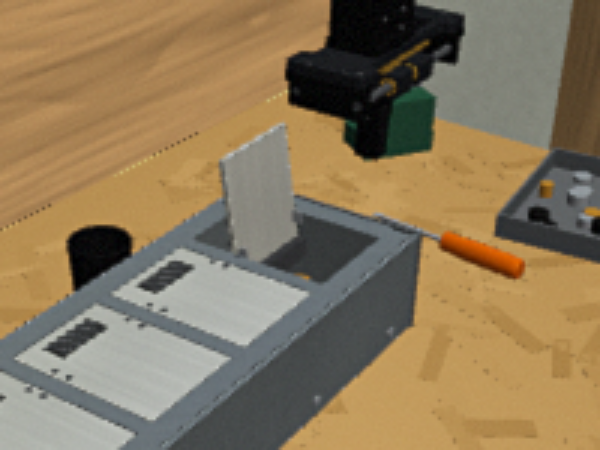

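The leaf corners are at (221,158) and (285,124). That matches about 1.7 rad, so the hatch is open past upright. The other hatches are shut and the robot is clear.

```bash
python3 -c "
from h import *
print(ticket.close_job())"
```

```text
the job is handed in; nothing more can be done
None
```

Hatch 4, the rightmost, was the unlatched one; it now stands open at about 1.7 rad by the last camera view, the other hatches and the things around the duct were not touched, and the job is handed in (no verdict was returned).

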